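# Seat a keyed collar on a moulder spindle

### The job

Fit the blue keyed collar onto the upright spindle: lower it over the nose, turn it until its inner tab drops into the keyway, then press it down against the stiff orange seal ring until it is fully home, and let go. Feel for the keyway gently and never push on the spindle with more than about 40 newtons (the ring needs about 10). Leave the dark spacer ring, the red tin and the wrench where they are.

Things in the scene. Friction and masses are not known exactly. Their poses are not given: they have to be found in the camera images.
- collar_center (a point): Centre (half-way up, on the bore axis) of the loose blue keyed collar: 34 mm high, 50 mm across, about 0.25 kg, upright on the bench. z up; the inner tab is on its +x side, marked by a yellow stripe on top and side; two flats to grip (26 mm long, 50 mm apart, full height) face +y and -y.
- collar: The same collar; origin at the centre of its underside, same axes. Bore: upper 14 mm is 28 mm wide, lower 20 mm is 40 mm wide. The tab stands inside the lower bore, flush with the underside: 8 mm high, 7 mm wide, reaching in to 14.2 mm from the axis.
- spindle_nose (a point): Top centre of the spindle's nose, 116 mm above the bench, on the vertical shaft axis; axes of the spindle unit (z up, keyway side +x). Downwards from here: a cone 12 mm high (12 to 26 mm wide), a straight pilot 26 mm wide for 30 mm, then at 42 mm below the top a flat shoulder 36 mm wide with the keyway cut into its side.
- spindle: Fixed green spindle unit: plate 140 x 140 x 18 mm, boss up to 50 mm high, locked steel shaft. Origin under the plate's centre; its +x side bears a yellow plate. The keyway (8.6 mm wide, down from the shoulder) lies within 1 rad either side of +x; these axes do not tell its exact direction: see or feel it.
- spindle_home (a point): Where the collar's centre is when fully home, on the shaft axis, 75 mm above the bench; axes of the spindle unit. With the tab resting on the shoulder the collar's centre is 16 mm above this point; with the tab in the keyway it can drop 9 mm until it meets the seal ring, and the last 7 mm must be pressed.
- seal (a joint): Orange seal ring round the shaft, 52 mm wide, 8 mm thick: how far it has been pushed down, 0 at the start, 0.007 m at its stop, which is home. It slides stiffly (about 8 to 10 N) and stays where it is pushed.
- spacer: Bystander: plain dark steel spacer ring, 56 mm outside diameter, 31 mm bore, 22 mm high; origin at the centre of its underside.
- tin: Bystander: closed red tin, 54 mm in diameter, 50 mm high; origin at the centre of its underside.
- wrench: Bystander: wrench lying flat on the bench beside the spindle unit.
Things that resemble listed ones, but are neither listed nor needed, are in the scene too. Of the things like the collar, leave any that is green; of the rest the larger one is meant.

How it is judged:
By the outcome, as a careful person would: the job done as asked, in the order asked, and still so for the second after the job is handed in, with the robot touching nothing.
It also fails if it takes over 54 s, if anything falls off the work surface, if the arm or the gripper's body presses on something with over 40 N, if the wrist force passes 120 N, or if a joint passes its speed limit or range.

### The arm

A 7-joint arm with a two-finger parallel gripper is mounted at the origin on the work surface. World frame = base frame: x ahead of the robot, y to its left, z up, the work surface at z = 0. Lengths are in m, angles in rad, forces in N, time in s.
With the tool pointing down it reaches from about 0.425 to 0.875 m from the base axis. Payload 8.4 kg.
Tool frame: the origin (TCP) lies where the fingers leave the gripper's body, on its centre line; the fingertips stand 73 mm ahead of it and the grasp point (between the pads) lies 54 mm ahead of it (robot.grip_point_offset is the distance from the TCP to the grasp point, in m); z points along the fingers, y is the line along which they close (so a half turn about z gives the same grasp; the last joint's range is limited). The gripper opens to 85 mm and grips with 20 to 120 N. Pads are 22 mm wide; open, the fingers measure 114 mm over their backs; the gripper's body (76 mm by 85 mm) begins 54 mm behind the grasp point. The pads swing forward as they close: fully open they stand 13 mm farther back than shut.
Start: joints at [1.215, 0.333, 0.04, 1.465, -0.013, 1.343, -0.059], TCP at [0.165, -0.629, 0.304] pointing down, gripper open.
Joint ranges: [-2.58, 2.58], [-0.38, 2.09], [-1.3, 1.39], [0.25, 2.4], [-1.5, 4.64], [0.08, 2.09], [-2.65, 2.65]. Speed limits (rad/s): [2.22, 2.22, 2.79, 2.79, 3.14, 3.14, 3.14].

### API

Orientations are given as a unit quaternion [x, y, z, w].
In Python, from bench import robot gives the robot as it stands.
- The arm moves only by the tool drive_tool, never from a script. Its argument "deltas" is a list of rows, each an object of numbers: "dx", "dy", "dz": the shift along the tool's x, y, z in m; "wx", "wy", "wz": the turn, a rotation vector about the tool's x, y, z in degrees; "fingers": the opening in per cent of the stroke, from 0 (shut) to 100 (fully open). In form: [{"dx": .., "dy": .., "dz": .., "wx": .., "wy": .., "wz": .., "fingers": ..}, ...]. A call has 1 to 8 rows; each row is the pose to reach, as a shift and turn from the pose commanded when the call began, along the tool's axes at that moment; what a row does not reach only later rows make up. A row lasts 1/8 s, in which the tool goes at most 62.5 mm and 10.7 degrees, less where a joint would pass 70% of its speed; a pose out of reach is approached as far as the arm can. A call with a gripper value outside its range is refused whole. The fingers move at their own pace and stop on an object; "newtons" is the grip in N (left out, the last holds). Time passes only in rows, so rows that repeat a pose let the fingers close. It gives the time, the measured TCP pose, the force, the opening and the grip force at its end, in the units of the state.
- robot.get_obs(): the state, without advancing time (a new reading comes with each control period).
- robot.capture(name): name is "side" or "top" or "wrist"; returns (picture, depth): 480x640x3 uint8, red, green, blue; 480x640 float32, m along the optical axis (not along the pixel's ray), 0 where there is no reading.
- robot.camera_params(name): a dict with "fovy" (degrees; the focal length in pixels is half the picture's height over the tangent of half this angle, whatever the lens; pixels are square), "cx", "cy" (the principal point, pixels), "k1" (the pictures are not rectified: a ray, as slopes to the right and down, at radius r is drawn at 1 + k1 r^2 times it, then the intrinsics apply), "rvec" (rotation vector, rad) and "tvec" (3), from world to camera coordinates, as OpenCV has them. Camera axes: x right, y down, z forward; pixel columns grow to the right and rows downward; lengths in m; the calibration is good to about 2 mm. A picture is of the moment at which its call begins: read the wrist's pose just before it. camera_params takes no time and is no camera call; for the wrist camera it gives the pose at the moment of the call.
- robot.finish_job(): hands the job in; it is judged then, once.
Trained networks look in the newest picture that a camera, given by its name, has taken for a name from the list of things; names that differ only in an ending like _2 or _b are one class to them, and where a whole thing is asked for, a point or a joint stands for the part that bears it (a point fixed in the world has none). Each returns a list of dicts, best first, with "confidence" (0 to 1); they miss things now and then, are a little off and sometimes report something else, mostly with a low value. They report only what shows in the picture. A call takes as long as a camera call. They do not tell look-alikes from the thing itself.
- robot.look_for(camera, target): "xyz" ([x, y, z] in m, in the coordinates of the camera as it stood for that picture, good to about 4 mm: the middle of the surface that is visible of it).
- robot.outline_of(camera, target): "pixels" (480x640 bool, what is visible of it).
- robot.spot_point(camera, target): "xyz" ([x, y, z] in m, in the coordinates of the camera as it stood for that picture, good to about 4 mm: a listed point, or the origin of a listed thing).
The state is a dict: "time_s": time; "qpos": joint angles; "qvel": joint speeds; "tau": joint torques, N m; "ee_pos": TCP position; "tool_rot": TCP orientation; "ft_force": force on the tool from outside, world axes, zero at the start; "wrist_torque": the same for the moment, N m; "gripper_width": finger opening in m; "grasp_force": force on a finger pad.
Only numpy, scipy, OpenCV 4.12 (cv2) and the standard library are available. Lean on these libraries where they do the work, as an engineer would, in place of code of your own. Each camera call takes 0.05 s, during which the arm holds its last target. There are 200 camera calls.

## Working session

There is one attempt and no reset: what is moved stays moved. The work goes in short steps, Python scripts to look and compute and a tool call to move; the robot and the scene stay as the last step left them, time stands still between calls to the robot, and variables do not carry over. Pictures are saved under pics/ and viewed, at most 10 in all, crops included, and the job is handed in when it is done.

Besides the shell and the picture viewer there is one more tool, called after "Emit:" as name(argument=value, ...), one argument or row to a line, values as JSON. drive_tool: Moves the arm, as the interface text tells. Its arguments: {"type":"object","properties":{"deltas":{"type":"array"},"newtons":{"type":"number"}},"required":["deltas"]}

```bash
mkdir -p pics
cat > h.py <<'E'
import numpy as np, cv2
from scipy.spatial.transform import Rotation as R
from bench import robot
def cam(n):
    p=robot.camera_params(n); return p, R.from_rotvec(np.ravel(p['rvec'])).as_matrix(), np.ravel(p['tvec'])
def c2w(n,x,c=None):
    p,M,t=c or cam(n); return M.T@(np.asarray(x)-t)
def K(p):
    f=240/np.tan(np.radians(p['fovy'])/2); return np.array([[f,0,p['cx']],[0,f,p['cy']],[0,0,1]])
def cloud(n,d,c=None):
    p,M,t=c or cam(n); v,u=np.mgrid[:480,:640]
    uv=np.stack([u,v],-1).reshape(-1,1,2).astype(float)
    s=cv2.undistortPoints(uv,K(p),np.array([p['k1'],0,0,0,0.])).reshape(480,640,2)
    # k1 model: drawn = (1+k1 r^2)*ray, r of ray
    P=np.dstack([s*d[...,None],d]); return (P-t)@M
def proj(n,X,c=None):
    p,M,t=c or cam(n); return cv2.projectPoints(np.atleast_2d(X).astype(float),np.ravel(p['rvec']),t,K(p),np.array([p['k1'],0,0,0,0.]))[0].reshape(-1,2)
def save(name,img): cv2.imwrite('pics/'+name+'.png',img[...,::-1])
E
python3 - <<'E'
from h import *
ims=[]
for n in ['top','side']:
    im,d=robot.capture(n); save(n,im); np.save(n+'_d.npy',d); np.save(n+'_im.npy',im)
    for t in ['collar_center','spindle_nose','spindle','spindle_home','collar','spacer','tin','wrench']:
        try: print(n,t,[(np.round(c2w(n,r['xyz']),3).tolist(),round(r['confidence'],2)) for r in robot.spot_point(n,t)])
        except Exception as e: print(n,t,e)
o=robot.get_obs(); print(o)
E
```

```text
top collar_center [([0.417, 0.337, 0.014], 0.83), ([0.455, 0.27, 0.018], 0.79), ([0.361, 0.261, 0.016], 0.62), ([0.554, -0.083, 0.071], 0.2)]
top spindle_nose [([0.554, -0.078, 0.114], 0.76)]
top spindle [([0.557, -0.08, -0.001], 0.93)]
top spindle_home [([0.552, -0.079, 0.076], 0.64)]
top collar [([0.362, 0.26, -0.001], 0.88), ([0.418, 0.339, -0.002], 0.86), ([0.453, 0.267, 0.001], 0.85)]
top spacer [([0.611, 0.192, -0.002], 0.83)]
top tin [([0.457, 0.13, -0.0], 0.74), ([0.557, -0.078, 0.115], 0.5)]
top wrench []
side collar_center [([0.457, 0.267, 0.02], 0.85), ([0.419, 0.336, 0.014], 0.81), ([0.364, 0.26, 0.012], 0.57)]
side spindle_nose [([0.553, -0.082, 0.121], 0.89), ([0.613, 0.194, 0.004], 0.18)]
side spindle [([0.552, -0.082, 0.001], 0.88)]
side spindle_home [([0.556, -0.082, 0.078], 0.9), ([0.614, 0.191, 0.001], 0.54)]
side collar [([0.457, 0.267, 0.0], 0.79), ([0.363, 0.258, -0.005], 0.79), ([0.421, 0.343, 0.005], 0.76)]
side spacer [([0.615, 0.191, 0.002], 0.66)]
side tin [([0.464, 0.125, 0.004], 0.71)]
side wrench [([0.533, -0.389, 0.001], 0.86)]
{'time_s': 0.9, 'qpos': array([ 1.21482528,  0.33316663,  0.039915  ,  1.46542018, -0.01338948,
        1.34329049, -0.05848201]), 'qvel': array([-2.16621194e-04, -1.50489565e-03, -1.35602954e-03,  6.65640957e-05,
       -9.62917785e-04, -6.40440020e-04,  1.16795505e-03]), 'tau': array([-1.84672658e-04, -6.58285975e+01,  1.36296630e+00, -4.05812573e+01,
        1.66345626e-02,  3.09071831e-03, -4.54501674e-05]), 'ee_pos': array([ 0.1650407 , -0.62866589,  0.30391979]), 'tool_rot': array([ 9.91771472e-01,  1.28020889e-01, -4.79142080e-06, -8.63598393e-06]), 'ft_force': array([0.60762629, 0.07859691, 0.15176757]), 'wrist_torque': array([-0.07328231,  0.01538051,  0.01930999]), 'grasp_force': 0.0, 'gripper_width': 0.08521027986727289}
```

View pics/top.png

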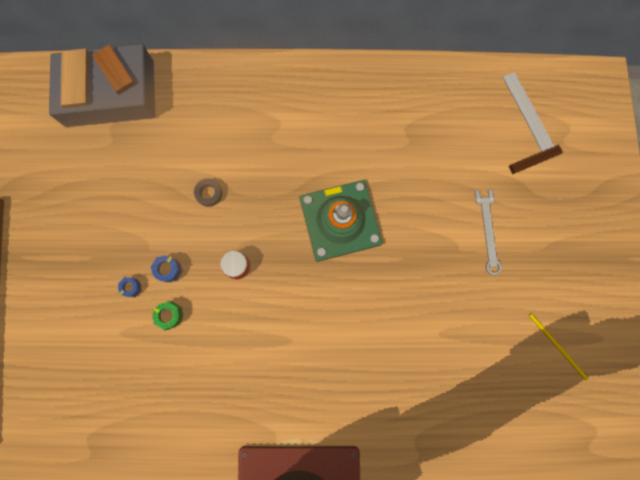

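View pics/side.png

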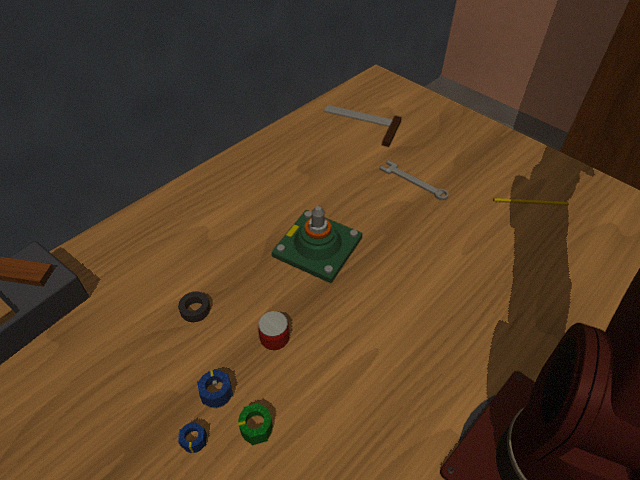

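Top view: the larger blue collar is at pixel (166,268) with its stripe pointing up and right. The small blue one is at (129,287), the green one at (166,316), and the spindle at (342,215) with its yellow plate on the far side. Side view agrees: large blue at (215,388). So the target collar is at about (0.455, 0.268).

```bash
cat >> h.py <<'E'
def plan(pos,yaw=None):
    "pos: TCP world target; yaw: world angle (deg) of tool x; tool pointing down -> deltas"
    o=robot.get_obs(); T=R.from_quat(o['tool_rot']); x=T.as_matrix()[:,0]
    y0=np.degrees(np.arctan2(x[1],x[0])); yaw=y0 if yaw is None else yaw
    G=R.from_matrix(np.array([[np.cos(np.radians(yaw)),np.sin(np.radians(yaw)),0],[np.sin(np.radians(yaw)),-np.cos(np.radians(yaw)),0],[0,0,-1]]).astype(float))
    print('d mm',np.round(T.inv().apply(np.array(pos)-o['ee_pos'])*1000,1),'w deg',np.round(np.degrees((T.inv()*G).as_rotvec()),2),'yaw now',round(y0,2),'q',np.round(o['qpos'],2),'t',o['time_s'])
E
python3 - <<'E'
from h import *
p,M,t=cam('wrist'); o=robot.get_obs(); T=R.from_quat(o['tool_rot']).as_matrix()
print(p, 'cam in tool',T.T@(-M.T@t-o['ee_pos']),'cam axes in tool',np.round((T.T@M.T).T,3))
plan([0.52,-0.2,0.32]); plan([0.45,0.25,0.3])
d=np.load('top_d.npy');C=cloud('top',d);im=np.load('top_im.npy').astype(int)
for nm,m in [('blue',(im[...,2]>im[...,0]+40)),('yel',(im[...,0]>150)&(im[...,1]>130)&(im[...,2]<60)),('orange',(im[...,0]>180)&(im[...,1]<110)&(im[...,2]<70))]:
    n,l,s,c=cv2.connectedComponentsWithStats(m.astype(np.uint8))
    for i in range(1,n):
        if s[i,4]>5: print(nm,s[i,4],c[i].round(),np.round(np.median(C[l==i],0),3))
E
```

```text
{'fovy': 59.86780215112838, 'cx': 319.7742364956399, 'cy': 238.42455393840478, 'k1': -0.07600363669881494, 'rvec': array([-2.28372329,  1.75997241,  0.27326851]), 'tvec': array([-0.65056419, -0.0403067 ,  0.37881447])} cam in tool [ 0.07767069  0.000105   -0.06988556] cam axes in tool [[ 0.001  1.    -0.001]
 [-0.952  0.001 -0.305]
 [-0.305  0.001  0.952]]
d mm [ 452.2 -324.5  -16.1] w deg [-0.  0. -0.] yaw now 14.71 q [ 1.21  0.33  0.04  1.47 -0.01  1.34 -0.06] t 0.9
d mm [ 498.7 -777.5    3.9] w deg [-0.  0. -0.] yaw now 14.71 q [ 1.21  0.33  0.04  1.47 -0.01  1.34 -0.06] t 0.9
blue 263 [164. 269.] [0.449 0.267 0.033]
blue 152 [128. 286.] [0.418 0.337 0.025]
yel 102 [333. 191.] [ 0.614 -0.066  0.018]
yel 11 [156. 310.] [0.372 0.277 0.033]
yel 93 [536. 321.] [ 0.35  -0.477  0.005]
orange 137 [339. 217.] [ 0.544 -0.071  0.064]
```

Emit:
drive_tool(
  deltas=[
    {"dx": 0.563,"dy": -0.432,"dz": -0.016},
    {"dx": 0.563,"dy": -0.432,"dz": -0.016},
    {"dx": 0.563,"dy": -0.432,"dz": -0.016},
    {"dx": 0.563,"dy": -0.432,"dz": -0.016},
    {"dx": 0.563,"dy": -0.432,"dz": -0.016},
    {"dx": 0.563,"dy": -0.432,"dz": -0.016},
    {"dx": 0.563,"dy": -0.432,"dz": -0.016},
    {"dx": 0.563,"dy": -0.432,"dz": -0.016},
  ],
)

```text
validation failed for argument at $.de...
```

Run:
```python
from h import *
plan([0.60,-0.068,0.32],14.7)
```

```text
d mm [ 563.1 -431.8  -16.1] w deg [-0.    0.    0.01] yaw now 14.71 q [ 1.21  0.33  0.04  1.47 -0.01  1.34 -0.06] t 0.9
```

Emit:
drive_tool(
  deltas=[
    {"dx": 0.05,"dy": -0.04,"dz": 0.0,"wx": 0,"wy": 0,"wz": 0,"fingers": 100},
    {"dx": 0.1,"dy": -0.075,"dz": 0.0,"wx": 0,"wy": 0,"wz": 0,"fingers": 100},
  ],
)

```text
time_s: 1.15
ee_pos: [0.243, -0.5298, 0.3037]
tool_rot: [0.992, 0.127, -0.0, -0.0]
ft_force: [0.9, -0.8, 0.2]
gripper_width: 0.0858
grasp_force: 0.0
```

Emit:
drive_tool(
  deltas=[
    {"dx": 0.463,"dy": -0.357,"dz": -0.016,"wx": 0,"wy": 0,"wz": 0,"fingers": 100},
    {"dx": 0.463,"dy": -0.357,"dz": -0.016,"wx": 0,"wy": 0,"wz": 0,"fingers": 100},
    {"dx": 0.463,"dy": -0.357,"dz": -0.016,"wx": 0,"wy": 0,"wz": 0,"fingers": 100},
    {"dx": 0.463,"dy": -0.357,"dz": -0.016,"wx": 0,"wy": 0,"wz": 0,"fingers": 100},
    {"dx": 0.463,"dy": -0.357,"dz": -0.016,"wx": 0,"wy": 0,"wz": 0,"fingers": 100},
    {"dx": 0.463,"dy": -0.357,"dz": -0.016,"wx": 0,"wy": 0,"wz": 0,"fingers": 100},
    {"dx": 0.463,"dy": -0.357,"dz": -0.016,"wx": 0,"wy": 0,"wz": 0,"fingers": 100},
    {"dx": 0.463,"dy": -0.357,"dz": -0.016,"wx": 0,"wy": 0,"wz": 0,"fingers": 100},
  ],
)

```text
time_s: 2.15
ee_pos: [0.549, -0.1335, 0.318]
tool_rot: [0.992, 0.128, 0.0, 0.0]
ft_force: [1.2, -1.6, -0.0]
gripper_width: 0.0852
grasp_force: 0.0
```

Emit:
drive_tool(
  deltas=[
    {"dx": 0.066,"dy": -0.05,"dz": 0,"wx": 0,"wy": 0,"wz": 0,"fingers": 100},
    {"dx": 0.066,"dy": -0.05,"dz": 0,"wx": 0,"wy": 0,"wz": 0,"fingers": 100},
    {"dx": 0.066,"dy": -0.05,"dz": 0,"wx": 0,"wy": 0,"wz": 0,"fingers": 100},
  ],
)

```text
time_s: 2.52
ee_pos: [0.5996, -0.0686, 0.3173]
tool_rot: [0.992, 0.129, -0.0, -0.0]
ft_force: [0.5, 0.1, 0.3]
gripper_width: 0.0854
grasp_force: 0.0
```

Run:
```python
from h import *
c=cam('wrist'); im,d=robot.capture('wrist'); save('w1',cv2.resize(im[120:420,180:500],(640,600),interpolation=cv2.INTER_CUBIC))
np.savez('w1.npz',im=im,d=d); import pickle; pickle.dump(c,open('w1.pkl','wb'))
for t in ['spindle_nose','spindle','spindle_home']:
    print(t,[(np.round(c2w('wrist',r['xyz'],c),4).tolist(),round(r['confidence'],2)) for r in robot.spot_point('wrist',t)])
C=cloud('wrist',d,c)
i=im.astype(int); m=(i[...,0]>150)&(i[...,1]>130)&(i[...,2]<60)
print('yellow',np.median(C[m],0)); 
for z,tol in [(0.074,.001),(0.116,.001),(0.05,.001)]:
    k=(abs(C[...,2]-z)<tol)&(d>0)&(abs(C[...,0]-.555)<.05)&(abs(C[...,1]+.08)<.05); P=C[k]; print(z,k.sum(), P.mean(0) if k.sum() else '', P.min(0) if k.sum() else '',P.max(0) if k.sum() else '')
k=(C[...,2]>.08)&(C[...,2]<.1)&(abs(C[...,0]-.555)<.04)&(abs(C[...,1]+.08)<.04); print('pilot',C[k].min(0),C[k].max(0))
P=C[k][:,:2];A=np.c_[2*P,np.ones(len(P))];s=np.linalg.lstsq(A,(P**2).sum(1),rcond=None)[0];print('pilot fit',s[:2],np.sqrt(s[2]+s[0]**2+s[1]**2),len(P))
print(proj('wrist',[[.555,-.08,.116],[.555,-.08,.074]],c)); plan([.45,.25,.3])
```

```text
spindle_nose []
spindle [([0.5508, -0.0821, -0.003], 0.66)]
spindle_home [([0.5551, -0.0797, 0.0771], 0.93)]
yellow [ 0.6153736  -0.06660785  0.01891946]
0.074 375 [ 0.56336334 -0.08164014  0.07393288] [ 0.54144756 -0.10006879  0.07300465] [ 0.57452706 -0.06461185  0.07497953]
0.116 209 [ 0.55673778 -0.08192278  0.11588728] [ 0.55029307 -0.08870021  0.11500424] [ 0.56290322 -0.07563744  0.11696115]
0.05 1227 [ 0.5674516  -0.07853152  0.04993153] [ 0.52337914 -0.11585916  0.04900014] [ 0.59008766 -0.04837231  0.05099843]
pilot [ 0.55480862 -0.09405698  0.0800161 ] [ 0.56936369 -0.06915756  0.09999469]
pilot fit [ 0.55626376 -0.0820723 ] 0.012650929332469599 295
[[318.58245742 287.79812653]
 [318.70374218 266.06621207]]
d mm [ -62.8 -349.    17.4] w deg [0.05 0.03 0.  ] yaw now 14.55 q [ 0.43  0.27 -0.46  1.54  0.12  1.36 -1.36] t 2.725
```

View pics/w1.png

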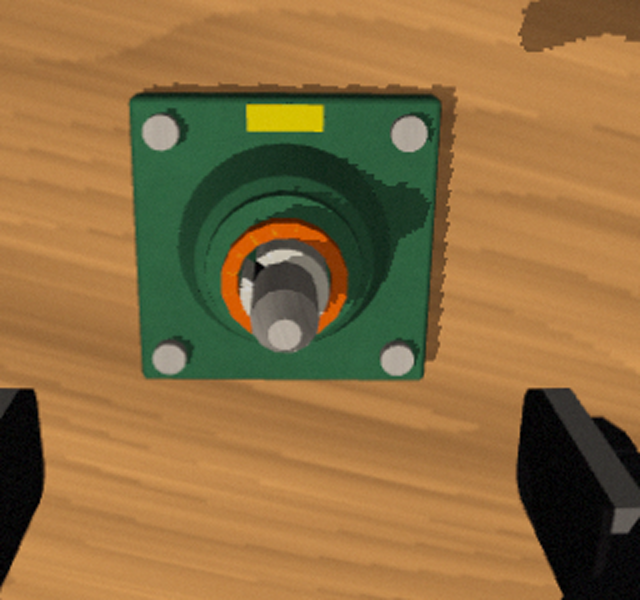

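The wrist crop shows the spindle with its yellow plate up. The dark notch on the shoulder's upper left at crop (258,267) looks like the keyway, so I'll compute its direction.

Run:
```python
from h import *
import pickle
c=pickle.load(open('w1.pkl','rb')); z=np.load('w1.npz'); im,d=z['im'],z['d']; C=cloud('wrist',d,c)
ax=np.array([.5563,-.0820]); yp=np.array([.61537,-.06661]); print('spindle +x',np.degrees(np.arctan2(*(yp-ax)[::-1])))
# unwrap the shoulder annulus at z=.074: r 14..18.5 mm, angle -45..120
ang=np.arange(-60,125,2.); rr=np.arange(13.,20,.25)
X=np.array([[ax[0]+r/1e3*np.cos(np.radians(a)),ax[1]+r/1e3*np.sin(np.radians(a)),.074] for r in rr for a in ang])
uv=proj('wrist',X,c).astype(np.float32).reshape(len(rr),len(ang),2)
U=cv2.remap(im,uv[...,0],uv[...,1],cv2.INTER_CUBIC)
D=cv2.remap(C.astype(np.float32)[...,2],uv[...,0],uv[...,1],cv2.INTER_NEAREST)
k=(rr>14.5)&(rr<17)
for a,g,h in zip(ang,U[k].mean((0,2)),D[k].mean(0)): print(int(a),int(g),round(float(h)*1e3,1),end=' | ')
save('unw',cv2.resize(U,(740,280)))
s=im[215:300,275:365]; save('w1z',cv2.resize(s,None,fx=6,fy=6,interpolation=cv2.INTER_CUBIC))
# collar stripe from top
t=np.load('top_im.npy').astype(int); P=cloud('top',np.load('top_d.npy'))
b=t[245:290,145:190]; m=(b[...,0]>b[...,2]+40)&(b[...,1]>b[...,2]+30)
Q=P[245:290,145:190]; h=Q[...,2]>.025
print('\nstripe',Q[m&h].mean(0) if (m&h).any() else None,(m&h).sum(),'top',Q[h].mean(0),Q[h].min(0),Q[h].max(0))
```

```text
spindle +x 14.603104182674047
-60 118 73.9 | -58 119 74.7 | -56 118 74.5 | -54 117 74.0 | -52 117 73.8 | -50 116 74.2 | -48 117 74.2 | -46 117 74.1 | -44 115 74.5 | -42 116 74.1 | -40 118 74.3 | -38 117 74.7 | -36 117 74.1 | -34 117 73.9 | -32 116 73.9 | -30 118 73.8 | -28 118 74.0 | -26 117 73.7 | -24 117 73.1 | -22 117 74.3 | -20 116 74.2 | -18 115 74.1 | -16 117 73.6 | -14 117 73.5 | -12 117 73.5 | -10 122 73.7 | -8 131 73.7 | -6 138 73.7 | -4 145 73.5 | -2 151 73.8 | 0 157 74.4 | 2 163 74.0 | 4 172 74.1 | 6 185 73.9 | 8 192 74.7 | 10 191 74.5 | 12 191 74.4 | 14 191 73.9 | 16 192 73.4 | 18 191 73.3 | 20 191 73.0 | 22 190 73.9 | 24 190 73.6 | 26 190 73.4 | 28 191 74.8 | 30 192 74.0 | 32 193 74.2 | 34 197 74.5 | 36 200 74.0 | 38 197 73.7 | 40 188 74.0 | 42 188 74.1 | 44 191 74.1 | 46 189 74.5 | 48 194 73.7 | 50 195 74.1 | 52 169 73.3 | 54 92 67.6 | 56 19 63.3 | 58 6 59.6 | 60 22 59.4 | 62 34 58.6 | 64 45 58.3 | 66 55 58.6 | 68 64 60.2 | 70 67 60.1 | 72 66 61.3 | 74 67 63.0 | 76 67 65.6 | 78 68 66.8 | 80 68 68.6 | 82 70 70.7 | 84 98 72.5 | 86 157 73.3 | 88 193 74.0 | 90 199 73.6 | 92 193 73.9 | 94 189 74.0 | 96 188 73.2 | 98 183 73.0 | 100 192 73.9 | 102 201 73.9 | 104 198 74.5 | 106 194 73.6 | 108 190 73.6 | 110 190 73.3 | 112 191 73.4 | 114 192 73.2 | 116 194 74.1 | 118 191 73.9 | 120 189 73.7 | 122 190 73.8 | 124 189 74.1 | 
stripe [0.43683957 0.16449533 0.33094227] 21 top [0.45083983 0.2598056  0.05157569] [ 0.36645442 -0.01896334  0.02509375] [0.47734492 0.29365256 0.9248442 ]
```

View pics/w1z.png

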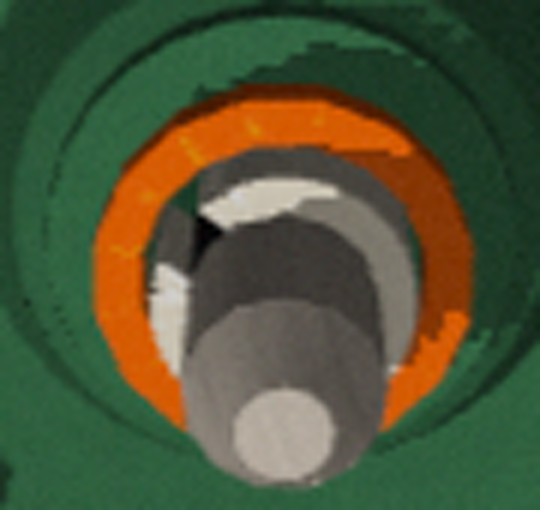

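The keyway runs from about 53.5° to 85°, so its centre is at ≈69° in world axes. That is 55° from the spindle's +x, inside the 1 rad limit. Next I'll look at the collar from near.

Emit:
drive_tool(
  deltas=[
    {"dx": -0.059,"dy": -0.362,"dz": 0.067,"wx": 0,"wy": 0,"wz": -135,"fingers": 100},
    {"dx": -0.059,"dy": -0.362,"dz": 0.067,"wx": 0,"wy": 0,"wz": -135,"fingers": 100},
    {"dx": -0.059,"dy": -0.362,"dz": 0.067,"wx": 0,"wy": 0,"wz": -135,"fingers": 100},
    {"dx": -0.059,"dy": -0.362,"dz": 0.067,"wx": 0,"wy": 0,"wz": -135,"fingers": 100},
    {"dx": -0.059,"dy": -0.362,"dz": 0.067,"wx": 0,"wy": 0,"wz": -135,"fingers": 100},
    {"dx": -0.059,"dy": -0.362,"dz": 0.067,"wx": 0,"wy": 0,"wz": -135,"fingers": 100},
    {"dx": -0.059,"dy": -0.362,"dz": 0.067,"wx": 0,"wy": 0,"wz": -135,"fingers": 100},
    {"dx": -0.059,"dy": -0.362,"dz": 0.067,"wx": 0,"wy": 0,"wz": -135,"fingers": 100},
  ],
)

```text
time_s: 3.72
ee_pos: [0.4501, 0.2645, 0.2507]
tool_rot: [0.636, 0.772, -0.0, 0.001]
ft_force: [1.0, -0.5, 0.1]
gripper_width: 0.0857
grasp_force: 0.0
```

Run:
```python
from h import *
plan([0.452,0.267,0.25],150)
```

```text
d mm [2.1 2.3 0.7] w deg [-1.000e-02  6.000e-02 -4.901e+01] yaw now 100.99 q [ 0.17  0.2  -0.87  1.81  0.17  1.21 -0.56] t 3.725
```

Emit:
drive_tool(
  deltas=[
    {"dx": 0,"dy": 0,"dz": 0,"wx": 0,"wy": 0,"wz": -49,"fingers": 100},
    {"dx": 0,"dy": 0,"dz": 0,"wx": 0,"wy": 0,"wz": -49,"fingers": 100},
    {"dx": 0,"dy": 0,"dz": 0,"wx": 0,"wy": 0,"wz": -49,"fingers": 100},
    {"dx": 0,"dy": 0,"dz": 0,"wx": 0,"wy": 0,"wz": -49,"fingers": 100},
    {"dx": 0,"dy": 0,"dz": 0,"wx": 0,"wy": 0,"wz": -49,"fingers": 100},
    {"dx": 0,"dy": 0,"dz": 0,"wx": 0,"wy": 0,"wz": -49,"fingers": 100},
  ],
)

```text
time_s: 4.47
ee_pos: [0.4507, 0.2638, 0.2507]
tool_rot: [0.263, 0.965, -0.0, 0.0]
ft_force: [-0.0, -0.3, 0.8]
gripper_width: 0.0852
grasp_force: 0.0
```

```bash
cat >> h.py <<'E'
def collar(tag,guess,ztop):
    c=cam('wrist'); im,d=robot.capture('wrist'); C=cloud('wrist',d,c); np.savez(tag+'.npz',im=im,d=d,C=C)
    i=im.astype(int); near=(d>0)&(np.hypot(C[...,0]-guess[0],C[...,1]-guess[1])<.045)&(abs(C[...,2]-ztop)<.004)
    blue=near&(i[...,2]>i[...,0]+25); yel=near&(i[...,0]>i[...,2]+50)&(i[...,1]>i[...,2]+50)
    P=C[blue|yel]; print('z',np.median(P[:,2]),len(P),yel.sum())
    h=cv2.convexHull(P[:,:2].astype(np.float32)*1000); (cx,cy),r=cv2.minEnclosingCircle(h); print('enclosing',cx,cy,r)
    # inner rim (bore 28 mm): fit circle to the innermost points
    q=P[:,:2]*1000; cen=np.array([cx,cy])
    for _ in range(6):
        v=q-cen; a=np.arctan2(v[:,1],v[:,0]); rr=np.hypot(*v.T); b=((a+np.pi)/(2*np.pi)*36).astype(int)%36
        I=np.array([q[b==k][rr[b==k].argmin()] for k in range(36) if (b==k).any()])
        s=np.linalg.lstsq(np.c_[2*I,np.ones(len(I))],(I**2).sum(1),rcond=None)[0]; cen=s[:2]
    print('bore centre',cen,'r',np.sqrt(s[2]+cen@cen)); y=C[yel][:,:2].mean(0)*1000
    print('stripe',y,'angle',np.degrees(np.arctan2(*(y-cen)[::-1])), 'angle2',np.degrees(np.arctan2(y[1]-cy,y[0]-cx)))
    save(tag,im); return im,d,C,c
E
python3 - <<'E'
from h import *
collar('w2',[.452,.267],.034)
plan([0.452,0.267,0.25],150)
E
```

```text
z 0.033897444374733306 2755 74
enclosing 454.0455322265625 265.6498718261719 27.59848403930664
bore centre [454.06272229 265.46238246] r 14.14233895264615
stripe [471.59573285 255.98257392] angle -28.399355431606143 angle2 -28.847594701328887
d mm [0.3 3.2 0.7] w deg [-0.02  0.04 -0.59] yaw now 149.41 q [ 0.27  0.23 -0.98  1.81  0.21  1.21  0.26] t 4.525
```

View pics/w2.png

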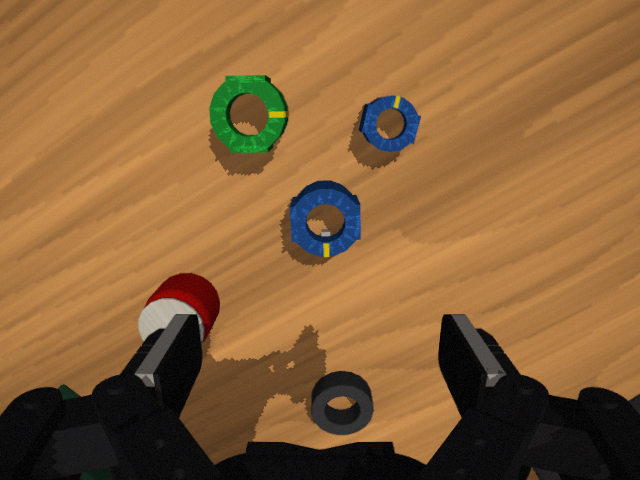

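The picture shows the large blue collar at (326,222) with its yellow stripe at the bottom (326,250), flats left and right, and a bore radius of 14.1 mm as given. The green one (248,115) and small blue one (391,124) are clear of the fingers.

Emit:
drive_tool(
  deltas=[
    {"dx": -0.002,"dy": 0.003,"dz": 0.06,"wx": 0,"wy": 0,"wz": -1,"fingers": 100},
    {"dx": -0.002,"dy": 0.003,"dz": 0.11,"wx": 0,"wy": 0,"wz": -1,"fingers": 100},
    {"dx": -0.002,"dy": 0.003,"dz": 0.14,"wx": 0,"wy": 0,"wz": -1,"fingers": 100},
    {"dx": -0.002,"dy": 0.003,"dz": 0.14,"wx": 0,"wy": 0,"wz": -1,"fingers": 100},
  ],
)

```text
time_s: 5.03
ee_pos: [0.4524, 0.2657, 0.1089]
tool_rot: [0.254, 0.967, -0.001, -0.002]
ft_force: [0.7, 0.8, -0.1]
gripper_width: 0.0854
grasp_force: 0.0
```

Run:
```python
from h import *
plan([0.4541,0.2655,0.076],150.8)
```

```text
d mm [-1.6  0.8 32.9] w deg [-0.19 -0.14 -0.27] yaw now 150.53 q [ 0.15  0.43 -0.9   1.94  0.4   0.97  0.12] t 5.025
```

Emit:
drive_tool(
  deltas=[
    {"dx": -0.002,"dy": 0.001,"dz": 0.02,"wx": 0,"wy": 0,"wz": 0,"fingers": 100},
    {"dx": -0.002,"dy": 0.001,"dz": 0.033,"wx": 0,"wy": 0,"wz": 0,"fingers": 100},
    {"dx": -0.002,"dy": 0.001,"dz": 0.033,"wx": 0,"wy": 0,"wz": 0,"fingers": 45},
    {"dx": -0.002,"dy": 0.001,"dz": 0.033,"wx": 0,"wy": 0,"wz": 0,"fingers": 45},
    {"dx": -0.002,"dy": 0.001,"dz": 0.033,"wx": 0,"wy": 0,"wz": 0,"fingers": 45},
    {"dx": -0.002,"dy": 0.001,"dz": 0.033,"wx": 0,"wy": 0,"wz": 0,"fingers": 45},
  ],
  newtons=50,
)

```text
time_s: 5.78
ee_pos: [0.4559, 0.2669, 0.0784]
tool_rot: [0.253, 0.967, 0.0, 0.0]
ft_force: [-1.7, -1.5, 6.2]
gripper_width: 0.0492
grasp_force: 53.0
```

Emit:
drive_tool(
  deltas=[
    {"dx": 0,"dy": 0,"dz": -0.04,"wx": 0,"wy": 0,"wz": 0,"fingers": 45},
    {"dx": 0,"dy": 0,"dz": -0.09,"wx": 0,"wy": 0,"wz": 0,"fingers": 45},
    {"dx": -0.174,"dy": -0.139,"dz": -0.09,"wx": 0,"wy": 0,"wz": -70,"fingers": 45},
    {"dx": -0.174,"dy": -0.139,"dz": -0.09,"wx": 0,"wy": 0,"wz": -70,"fingers": 45},
    {"dx": -0.174,"dy": -0.139,"dz": -0.09,"wx": 0,"wy": 0,"wz": -70,"fingers": 45},
    {"dx": -0.174,"dy": -0.139,"dz": -0.09,"wx": 0,"wy": 0,"wz": -70,"fingers": 45},
    {"dx": -0.174,"dy": -0.139,"dz": -0.09,"wx": 0,"wy": 0,"wz": -70,"fingers": 45},
    {"dx": -0.174,"dy": -0.139,"dz": -0.09,"wx": 0,"wy": 0,"wz": -70,"fingers": 45},
  ],
)

```text
time_s: 6.78
ee_pos: [0.5392, 0.0592, 0.1674]
tool_rot: [-0.284, 0.959, 0.0, -0.0]
ft_force: [-0.6, 0.2, -3.8]
gripper_width: 0.0493
grasp_force: 53.7
```

Emit:
drive_tool(
  deltas=[
    {"dx": 0,"dy": 0,"dz": 0.0,"wx": 0,"wy": 0,"wz": -5,"fingers": 45},
    {"dx": 0,"dy": 0,"dz": 0.0,"wx": 0,"wy": 0,"wz": -5,"fingers": 45},
  ],
)

```text
time_s: 7.02
ee_pos: [0.539, 0.06, 0.1674]
tool_rot: [-0.323, 0.946, 0.0, -0.0]
ft_force: [0.2, -0.6, -2.9]
gripper_width: 0.0496
grasp_force: 53.7
```

Run:
```python
from h import *
plan([0.54,0.06,0.0784],220.7); o=robot.get_obs(); print(o['ee_pos'],o['gripper_width'],o['ft_force'])
```

```text
d mm [-0.8 -0.7 89. ] w deg [ 0.03 -0.01 -3.02] yaw now -142.32 q [ 0.72  0.45 -1.1   1.85  0.45  1.12  1.68] t 7.025
[0.5390151  0.06002521 0.16735994] 0.04957568235487249 [ 0.21874817 -0.60597962 -2.91517128]
```

Emit:
drive_tool(
  deltas=[
    {"dx": 0,"dy": 0,"dz": 0.05,"wx": 0,"wy": 0,"wz": 0,"fingers": 45},
    {"dx": 0,"dy": 0,"dz": 0.08,"wx": 0,"wy": 0,"wz": 0,"fingers": 45},
    {"dx": 0,"dy": 0,"dz": 0.088,"wx": 0,"wy": 0,"wz": 0,"fingers": 45},
    {"dx": 0,"dy": 0,"dz": 0.088,"wx": 0,"wy": 0,"wz": 0,"fingers": 45},
  ],
)

```text
time_s: 7.52
ee_pos: [0.5393, 0.0606, 0.0802]
tool_rot: [-0.323, 0.946, -0.0, 0.0]
ft_force: [0.2, 0.5, -2.4]
gripper_width: 0.0494
grasp_force: 53.7
```

Emit:
drive_tool(
  deltas=[
    {"dx": 0,"dy": 0,"dz": 0.001,"wx": 0,"wy": 0,"wz": 0,"fingers": 100},
    {"dx": 0,"dy": 0,"dz": 0.001,"wx": 0,"wy": 0,"wz": 0,"fingers": 100},
    {"dx": 0,"dy": 0,"dz": 0.001,"wx": 0,"wy": 0,"wz": 0,"fingers": 100},
    {"dx": 0,"dy": 0,"dz": -0.06,"wx": 0,"wy": 0,"wz": 0,"fingers": 100},
    {"dx": 0,"dy": 0,"dz": -0.12,"wx": 0,"wy": 0,"wz": 0,"fingers": 100},
    {"dx": 0,"dy": 0,"dz": -0.15,"wx": 0,"wy": 0,"wz": 170,"fingers": 100},
    {"dx": 0,"dy": 0,"dz": -0.15,"wx": 0,"wy": 0,"wz": 170,"fingers": 100},
    {"dx": 0,"dy": 0,"dz": -0.15,"wx": 0,"wy": 0,"wz": 170,"fingers": 100},
  ],
)

```text
time_s: 8.52
ee_pos: [0.5394, 0.0602, 0.2304]
tool_rot: [-0.045, 0.999, -0.0, 0.001]
ft_force: [0.6, -0.5, -0.2]
gripper_width: 0.0854
grasp_force: 0.0
```

Run:
```python
from h import *
plan([0.54,0.06,0.23],38)
```

```text
d mm [-0.6 -0.2  0.4] w deg [9.0000e-02 6.0000e-02 1.4712e+02] yaw now -174.88 q [ 0.69  0.33 -1.04  1.78  0.31  1.2   1.22] t 8.525
```

Emit:
drive_tool(
  deltas=[
    {"dx": 0,"dy": 0,"dz": 0,"wx": 0,"wy": 0,"wz": 147,"fingers": 100},
    {"dx": 0,"dy": 0,"dz": 0,"wx": 0,"wy": 0,"wz": 147,"fingers": 100},
    {"dx": 0,"dy": 0,"dz": 0,"wx": 0,"wy": 0,"wz": 147,"fingers": 100},
    {"dx": 0,"dy": 0,"dz": 0,"wx": 0,"wy": 0,"wz": 147,"fingers": 100},
    {"dx": 0,"dy": 0,"dz": 0,"wx": 0,"wy": 0,"wz": 147,"fingers": 100},
    {"dx": 0,"dy": 0,"dz": 0,"wx": 0,"wy": 0,"wz": 147,"fingers": 100},
    {"dx": 0,"dy": 0,"dz": 0,"wx": 0,"wy": 0,"wz": 147,"fingers": 100},
    {"dx": 0,"dy": 0,"dz": 0,"wx": 0,"wy": 0,"wz": 147,"fingers": 100},
  ],
)

```text
time_s: 9.52
ee_pos: [0.5392, 0.0604, 0.2298]
tool_rot: [0.648, 0.762, 0.0, 0.0]
ft_force: [0.3, 0.4, 0.5]
gripper_width: 0.0858
grasp_force: 0.0
```

Emit:
drive_tool(
  deltas=[
    {"dx": 0,"dy": 0,"dz": 0,"wx": 0,"wy": 0,"wz": 61,"fingers": 100},
    {"dx": 0,"dy": 0,"dz": 0,"wx": 0,"wy": 0,"wz": 61,"fingers": 100},
    {"dx": 0,"dy": 0,"dz": 0,"wx": 0,"wy": 0,"wz": 61,"fingers": 100},
    {"dx": 0,"dy": 0,"dz": 0,"wx": 0,"wy": 0,"wz": 61,"fingers": 100},
    {"dx": 0,"dy": 0,"dz": 0,"wx": 0,"wy": 0,"wz": 61,"fingers": 100},
    {"dx": 0,"dy": 0,"dz": 0,"wx": 0,"wy": 0,"wz": 61,"fingers": 100},
    {"dx": 0,"dy": 0,"dz": 0,"wx": 0,"wy": 0,"wz": 61,"fingers": 100},
  ],
)

```text
time_s: 10.4
ee_pos: [0.5392, 0.0605, 0.2298]
tool_rot: [0.944, 0.331, 0.0, 0.0]
ft_force: [-0.2, 0.2, -0.0]
gripper_width: 0.0858
grasp_force: 0.0
```

Run:
```python
from h import *
collar('w3',[.54,.06],.034); plan([0.54,0.06,0.23],38)
```

```text
z 0.0339222875245022 3160 101
enclosing 539.72900390625 60.02705764770508 27.510631561279297
bore centre [539.38836548  60.08215557] r 14.110926287607153
stripe [555.49767208  72.42750089] angle 37.46470190080191 angle2 38.18142647120799
d mm [ 0.4  0.8 -0.2] w deg [ 0.01 -0.01  0.73] yaw now 38.73 q [ 0.38  0.23 -0.64  1.8   0.15  1.17 -1.21] t 10.45
```

Emit:
drive_tool(
  deltas=[
    {"dx": 0,"dy": 0.0005,"dz": 0.06,"wx": 0,"wy": 0,"wz": 1,"fingers": 100},
    {"dx": 0,"dy": 0.0005,"dz": 0.11,"wx": 0,"wy": 0,"wz": 1,"fingers": 100},
    {"dx": 0,"dy": 0.0005,"dz": 0.14,"wx": 0,"wy": 0,"wz": 1,"fingers": 100},
    {"dx": 0,"dy": 0.0005,"dz": 0.152,"wx": 0,"wy": 0,"wz": 1,"fingers": 100},
    {"dx": 0,"dy": 0.0005,"dz": 0.152,"wx": 0,"wy": 0,"wz": 1,"fingers": 45},
    {"dx": 0,"dy": 0.0005,"dz": 0.152,"wx": 0,"wy": 0,"wz": 1,"fingers": 45},
    {"dx": 0,"dy": 0.0005,"dz": 0.152,"wx": 0,"wy": 0,"wz": 1,"fingers": 45},
    {"dx": 0,"dy": 0.0005,"dz": 0.152,"wx": 0,"wy": 0,"wz": 1,"fingers": 45},
  ],
  newtons=60,
)

```text
time_s: 11.45
ee_pos: [0.5406, 0.0601, 0.0794]
tool_rot: [0.947, 0.322, 0.001, 0.0]
ft_force: [-0.9, -0.5, 5.6]
gripper_width: 0.0488
grasp_force: 63.3
```

Run:
```python
from h import *
o=robot.get_obs();print(o['ee_pos'],o['ft_force']); plan([0.5563,-0.082,0.24],69)
```

```text
[0.54063543 0.06008039 0.07937715] [-0.9048387  -0.53003554  5.58719648]
d mm [ -73.8  122.5 -160.6] w deg [  0.14  -0.1  -31.43] yaw now 37.57 q [ 0.31  0.42 -0.59  1.92  0.3   0.88 -1.34] t 11.45
```

Emit:
drive_tool(
  deltas=[
    {"dx": 0,"dy": 0,"dz": -0.06,"wx": 0,"wy": 0,"wz": 0,"fingers": 45},
    {"dx": 0,"dy": 0,"dz": -0.12,"wx": 0,"wy": 0,"wz": 0,"fingers": 45},
    {"dx": 0,"dy": 0,"dz": -0.16,"wx": 0,"wy": 0,"wz": 0,"fingers": 45},
    {"dx": -0.074,"dy": 0.1225,"dz": -0.16,"wx": 0,"wy": 0,"wz": -31,"fingers": 45},
    {"dx": -0.074,"dy": 0.1225,"dz": -0.16,"wx": 0,"wy": 0,"wz": -31,"fingers": 45},
    {"dx": -0.074,"dy": 0.1225,"dz": -0.16,"wx": 0,"wy": 0,"wz": -31,"fingers": 45},
    {"dx": -0.074,"dy": 0.1225,"dz": -0.16,"wx": 0,"wy": 0,"wz": -31,"fingers": 45},
    {"dx": -0.074,"dy": 0.1225,"dz": -0.16,"wx": 0,"wy": 0,"wz": -31,"fingers": 45},
  ],
)

```text
time_s: 12.45
ee_pos: [0.5554, -0.0816, 0.2379]
tool_rot: [0.827, 0.563, 0.0, -0.0]
ft_force: [-0.4, 0.2, -2.4]
gripper_width: 0.0489
grasp_force: 64.7
```

Run:
```python
from h import *
o=robot.get_obs(); e=o['ee_pos']; print(e,o['ft_force'],o['gripper_width'])
collar('w4',e[:2],e[2]-.0794+.034)
plan([0.5563,-0.082,0.2],69)
```

```text
[ 0.55540774 -0.0816159   0.23792817] [-0.41828233  0.19373015 -2.44139806] 0.048943411047491565
z 0.19237043170361323 12740 511
enclosing 555.0081787109375 -82.09452056884766 28.085296630859375
bore centre [555.13559601 -82.11806492] r 13.662833324524188
stripe [562.50566399 -63.26110079] angle 68.652421780114 angle2 68.29275881538635
d mm [-0.5  1.1 37.9] w deg [ 0.01 -0.03 -0.45] yaw now 68.55 q [ 0.61  0.26 -0.63  1.74  0.16  1.19 -0.44] t 12.5
```

View pics/w4.png

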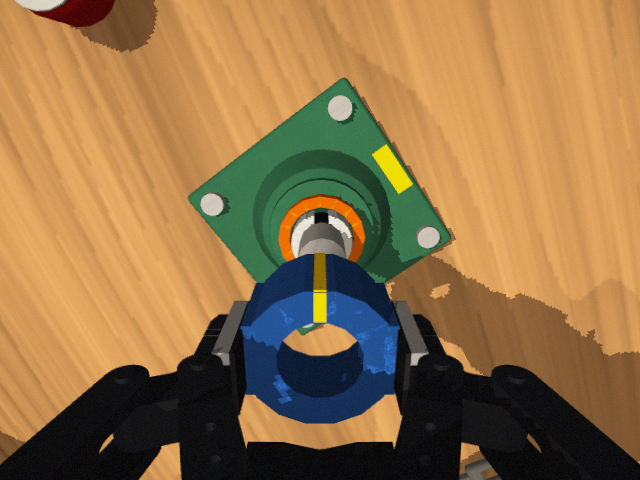

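The stripe at (320,305) lines up with the keyway notch at (321,217). I'll re-measure the shaft in this same frame, which cancels the calibration bias.

Run:
```python
from h import *
c=cam('wrist'); z=np.load('w4.npz'); im,C=z['im'],z['C']; i=im.astype(int)
near=np.hypot(C[...,0]-.556,C[...,1]+.082)<.03
def fit(P,n,w=None):
    s=np.linalg.lstsq(np.c_[2*P,np.ones(len(P))],(P**2).sum(1),rcond=None)[0]; print(n,s[:2],np.sqrt(s[2]+s[:2]@s[:2]),len(P)); return s[:2]
k=near&(C[...,2]>.078)&(C[...,2]<.1); fit(C[k][:,:2],'pilot')
k=near&(abs(C[...,2]-.065)<.004)&(i[...,0]>i[...,2]+80); P=C[k]; print('orange z',np.median(P[:,2]))
v=P[:,:2]-[.556,-.082]; a=np.degrees(np.arctan2(v[:,1],v[:,0]))//5; r=np.hypot(*v.T)
fit(np.array([P[a==q][r[a==q].argmax(),:2] for q in np.unique(a)]),'ring outer (26mm)')
ax=np.array([.5563,-.082]); ang=np.arange(40,100,2.)
for a in ang:
    X=[[ax[0]+q*np.cos(np.radians(a)),ax[1]+q*np.sin(np.radians(a)),.074] for q in np.arange(.0145,.017,.0005)]
    uv=proj('wrist',X,c).astype(np.float32); print(int(a),int(cv2.remap(im,uv[:,0],uv[:,1],1).mean()),end='|')
```

```text
pilot [ 0.55606668 -0.08200497] 0.012693175654975568 492
orange z 0.06490169732024269
ring outer (26mm) [ 0.55632252 -0.08168391] 0.025973244803248717 52
40 231|42 229|44 227|46 230|48 230|50 230|52 219|54 160|56 77|58 11|60 8|62 9|64 7|66 10|68 9|70 11|72 8|74 9|76 9|78 7|80 8|82 10|84 62|86 150|88 207|90 225|92 229|94 229|96 226|98 222|
```

Emit:
drive_tool(
  deltas=[
    {"dx": 0.0006,"dy": 0.001,"dz": 0.02,"wx": 0,"wy": 0,"wz": -1.4,"fingers": 45},
    {"dx": 0.0006,"dy": 0.001,"dz": 0.035,"wx": 0,"wy": 0,"wz": -1.4,"fingers": 45},
    {"dx": 0.0006,"dy": 0.001,"dz": 0.046,"wx": 0,"wy": 0,"wz": -1.4,"fingers": 45},
    {"dx": 0.0006,"dy": 0.001,"dz": 0.056,"wx": 0,"wy": 0,"wz": -1.4,"fingers": 45},
    {"dx": 0.0006,"dy": 0.001,"dz": 0.064,"wx": 0,"wy": 0,"wz": -1.4,"fingers": 45},
    {"dx": 0.0006,"dy": 0.001,"dz": 0.07,"wx": 0,"wy": 0,"wz": -1.4,"fingers": 45},
    {"dx": 0.0006,"dy": 0.001,"dz": 0.074,"wx": 0,"wy": 0,"wz": -1.4,"fingers": 45},
    {"dx": 0.0006,"dy": 0.001,"dz": 0.076,"wx": 0,"wy": 0,"wz": -1.4,"fingers": 45},
  ],
)

```text
time_s: 13.5
ee_pos: [0.5568, -0.082, 0.1616]
tool_rot: [0.819, 0.573, 0.0, -0.0]
ft_force: [0.1, 0.5, -2.1]
gripper_width: 0.0487
grasp_force: 64.8
```

Run:
```python
from h import *
plan([0.5573,-0.0817,.1534],70); o=robot.get_obs(); print(o['ft_force'],o['wrist_torque'])
```

```text
d mm [0.5 0.4 8.2] w deg [ 0.01 -0.01 -0.04] yaw now 69.96 q [ 0.59  0.34 -0.62  1.82  0.23  1.05 -0.46] t 13.5
[ 0.05372297  0.5246645  -2.12351806] [ 0.13422084 -0.01052422  0.00416407]
```

Emit:
drive_tool(
  deltas=[
    {"dx": 0,"dy": 0,"dz": 0.003,"wx": 0,"wy": 0,"wz": 0,"fingers": 45},
    {"dx": 0,"dy": 0,"dz": 0.006,"wx": 0,"wy": 0,"wz": 0,"fingers": 45},
    {"dx": 0,"dy": 0,"dz": 0.008,"wx": 0,"wy": 0,"wz": 0,"fingers": 45},
    {"dx": 0,"dy": 0,"dz": 0.009,"wx": 0,"wy": 0,"wz": 0,"fingers": 45},
    {"dx": 0,"dy": 0,"dz": 0.01,"wx": 0,"wy": 0,"wz": 0,"fingers": 45},
  ],
)

```text
time_s: 14.12
ee_pos: [0.5567, -0.082, 0.1516]
tool_rot: [0.819, 0.573, 0.0, -0.0]
ft_force: [-0.1, 2.3, -0.9]
gripper_width: 0.049
grasp_force: 64.7
```

Emit:
drive_tool(
  deltas=[
    {"dx": 0,"dy": 0,"dz": 0.002,"wx": 0,"wy": 0,"wz": 0,"fingers": 45},
    {"dx": 0,"dy": 0,"dz": 0.004,"wx": 0,"wy": 0,"wz": 0,"fingers": 45},
    {"dx": 0,"dy": 0,"dz": 0.005,"wx": 0,"wy": 0,"wz": 0,"fingers": 45},
    {"dx": 0,"dy": 0,"dz": 0.006,"wx": 0,"wy": 0,"wz": 0,"fingers": 45},
  ],
)

```text
time_s: 14.62
ee_pos: [0.5567, -0.0821, 0.1456]
tool_rot: [0.819, 0.573, 0.0, -0.0]
ft_force: [-0.5, 1.7, -0.8]
gripper_width: 0.0492
grasp_force: 64.7
```

In the keyway, with almost no force. Now I'll press against the seal.

Emit:
drive_tool(
  deltas=[
    {"dx": 0,"dy": 0,"dz": 0.0015,"wx": 0,"wy": 0,"wz": 0,"fingers": 45},
    {"dx": 0,"dy": 0,"dz": 0.003,"wx": 0,"wy": 0,"wz": 0,"fingers": 45},
    {"dx": 0,"dy": 0,"dz": 0.0045,"wx": 0,"wy": 0,"wz": 0,"fingers": 45},
    {"dx": 0,"dy": 0,"dz": 0.0055,"wx": 0,"wy": 0,"wz": 0,"fingers": 45},
    {"dx": 0,"dy": 0,"dz": 0.0065,"wx": 0,"wy": 0,"wz": 0,"fingers": 45},
  ],
)

```text
time_s: 15.25
ee_pos: [0.5568, -0.0821, 0.1397]
tool_rot: [0.819, 0.573, 0.0, 0.0]
ft_force: [-4.0, 2.6, 5.9]
gripper_width: 0.049
grasp_force: 65.8
```

Emit:
drive_tool(
  deltas=[
    {"dx": 0,"dy": 0,"dz": 0.001,"wx": 0,"wy": 0,"wz": 0,"fingers": 45},
    {"dx": 0,"dy": 0,"dz": 0.002,"wx": 0,"wy": 0,"wz": 0,"fingers": 45},
    {"dx": 0,"dy": 0,"dz": 0.002,"wx": 0,"wy": 0,"wz": 0,"fingers": 45},
  ],
)

```text
time_s: 15.62
ee_pos: [0.5568, -0.0821, 0.1375]
tool_rot: [0.819, 0.573, 0.0, 0.0]
ft_force: [-1.5, 2.8, 5.5]
gripper_width: 0.0488
grasp_force: 65.7
```

Emit:
drive_tool(
  deltas=[
    {"dx": 0,"dy": 0,"dz": 0.0005,"wx": 0,"wy": 0,"wz": 0,"fingers": 45},
    {"dx": 0,"dy": 0,"dz": 0.0007,"wx": 0,"wy": 0,"wz": 0,"fingers": 45},
  ],
)

```text
time_s: 15.88
ee_pos: [0.5568, -0.0821, 0.1373]
tool_rot: [0.819, 0.573, -0.0, 0.0]
ft_force: [-5.9, 3.0, 13.5]
gripper_width: 0.0494
grasp_force: 66.4
```

Emit:
drive_tool(
  deltas=[
    {"dx": 0,"dy": 0,"dz": 0.0004,"wx": 0,"wy": 0,"wz": 0,"fingers": 45},
    {"dx": 0,"dy": 0,"dz": 0.0004,"wx": 0,"wy": 0,"wz": 0,"fingers": 45},
  ],
)

```text
time_s: 16.12
ee_pos: [0.5568, -0.0821, 0.1373]
tool_rot: [0.819, 0.573, -0.0, 0.0]
ft_force: [-7.4, 2.6, 15.8]
gripper_width: 0.0486
grasp_force: 67.1
```

Emit:
drive_tool(
  deltas=[
    {"dx": 0,"dy": 0,"dz": -0.0008,"wx": 0,"wy": 0,"wz": 0,"fingers": 45},
    {"dx": 0,"dy": 0,"dz": -0.0008,"wx": 0,"wy": 0,"wz": 0,"fingers": 100},
    {"dx": 0,"dy": 0,"dz": -0.0008,"wx": 0,"wy": 0,"wz": 0,"fingers": 100},
    {"dx": 0,"dy": 0,"dz": -0.0008,"wx": 0,"wy": 0,"wz": 0,"fingers": 100},
    {"dx": 0,"dy": 0,"dz": -0.0008,"wx": 0,"wy": 0,"wz": 0,"fingers": 100},
    {"dx": 0,"dy": 0,"dz": -0.04,"wx": 0,"wy": 0,"wz": 0,"fingers": 100},
    {"dx": 0,"dy": 0,"dz": -0.1,"wx": 0,"wy": 0,"wz": 0,"fingers": 100},
    {"dx": 0.02,"dy": 0,"dz": -0.15,"wx": 0,"wy": 0,"wz": 0,"fingers": 100},
  ],
)

```text
time_s: 17.12
ee_pos: [0.5634, -0.0648, 0.2881]
tool_rot: [0.82, 0.572, -0.0, 0.001]
ft_force: [0.4, -0.1, 0.4]
gripper_width: 0.0855
grasp_force: 0.0
```

Emit:
drive_tool(
  deltas=[
    {"dx": 0.02,"dy": 0,"dz": 0,"wx": 0,"wy": 0,"wz": 0,"fingers": 100},
    {"dx": 0.02,"dy": 0,"dz": 0,"wx": 0,"wy": 0,"wz": 0,"fingers": 100},
  ],
)

```text
time_s: 17.38
ee_pos: [0.5707, -0.043, 0.2864]
tool_rot: [0.819, 0.574, 0.001, 0.0]
ft_force: [-0.3, -0.4, -1.1]
gripper_width: 0.0854
grasp_force: 0.0
```

Run:
```python
from h import *
print(robot.get_obs()['ee_pos'])
im,d,C,c=collar('w5',[.556,-.082],.092)
k=np.hypot(C[...,0]-.556,C[...,1]+.082)<.006; print('nose z',np.percentile(C[k][:,2],95))
print([(np.round(c2w('wrist',r['xyz'],c),4),r['confidence']) for r in robot.spot_point('wrist','collar_center')[:2]])
```

```text
[ 0.5706628  -0.04302395  0.28642954]
z 0.09192719911184345 2676 101
enclosing 556.1178588867188 -83.11331939697266 28.075729370117188
bore centre [555.34592918 -85.1317398 ] r 15.10756734689251
stripe [563.10590719 -63.8598078 ] angle 69.95808464227525 angle2 70.05167018345148
nose z 0.11709575557658636
[(array([ 0.5587, -0.0826,  0.0743]), 0.62)]
```

View pics/w5.png

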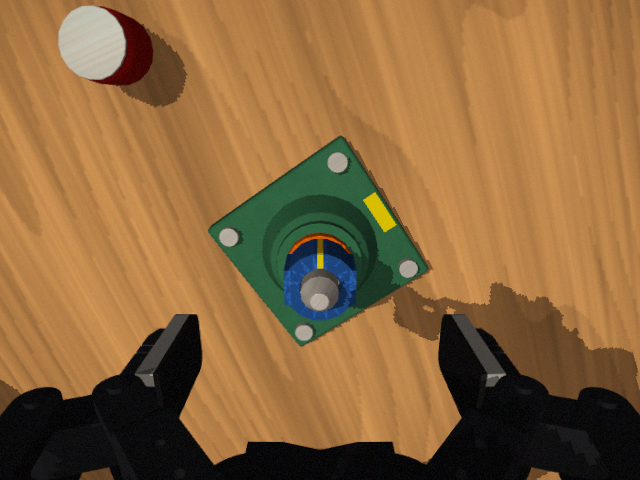

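The collar sits on the spindle at (320,283), with its top at 91.9 mm against the 92 mm it should be at home. The stripe points at 70° and the gripper is clear.

```bash
python3 -c "
from bench import robot
print(robot.finish_job())"
```

```text
the job is handed in; nothing more can be done
None
```

The blue collar is fitted on the spindle and fully home: its tab is in the keyway, the seal is pressed to its stop with about 18 N, and the gripper is open and clear. I turned it to the keyway in the air rather than on the shoulder, and handed the job in at about 17.5 s.

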